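# Prove the interlock and index the sample carriage

### The arm

A 7-joint arm with a two-finger parallel gripper is mounted at the origin on the work surface; the furniture and walls round the work are solid. World frame = base frame: x ahead of the robot, y to its left, z up, the work surface at z = 0. Lengths are in m, angles in rad, forces in N, time in s.
With the tool pointing down it reaches from about 0.425 to 0.95 m from the base axis. Payload 4.7 kg.
Tool frame: the origin (TCP) lies midway between the tips of the shut fingers; the grasp point (between the pads) lies 19 mm behind it; z points along the fingers, y is the line along which they close (so a half turn about z gives the same grasp; the last joint's range is limited). The gripper opens to 87 mm and grips with 3 to 60 N. Pads are 19 mm wide; open, the fingers measure 117 mm over their backs; the gripper's body (75 mm by 190 mm) begins 51 mm behind the grasp point.
Start: joints at [1.1, 0.469, -0.049, 1.532, 0.024, 1.141, -0.082], TCP at [0.289, -0.61, 0.223] pointing down, gripper open.
Joint ranges: [-2.59, 2.59], [-0.33, 1.99], [-1.39, 1.29], [0.1, 2.45], [-1.04, 4.18], [0.21, 1.99], [-2.66, 2.66]. Speed limits (rad/s): [2.57, 2.57, 3.14, 3.14, 3.14, 3.14, 3.14].

### API

Orientations are given as a rotation vector (axis times angle).
In Python, from cell import * gives the robot as it stands. The module is installed in compiled form; this text tells all that it offers.
- The arm moves only by the tool servo_tool, never from a script. Its argument "targets" is one flat list of numbers, 7 for each row, row after row: the shift along the world's x, y, z in m, then the turn, a rotation vector about the world's x, y, z in rad, then the opening, from 0 (shut) to 1 (fully open). In form: [x, y, z, ax, ay, az, gripper, x, y, z, ax, ay, az, gripper, ...]. A call has 1 to 12 rows; each row shifts and turns the commanded pose from where the row before left it; what a row does not reach is not made up. A row lasts 1/8 s, in which the tool goes at most 62.5 mm and 10.7 degrees, less where a joint would pass 70% of its speed; a pose out of reach is approached as far as the arm can. A call with a gripper value outside its range is refused whole. The fingers move at their own pace and stop on an object; "squeeze" is the grip in N (left out, the last holds). Time passes only in rows, so rows that do not move let the fingers close. It gives the time, the measured TCP pose, the force, the opening and the grip force at its end, in the units of the state.
- observe(): the state, without advancing time (a new reading comes with each control period).
- get_image(name): name is "side" or "top" or "wrist"; returns the picture (400x640x3 uint8, red, green, blue); there is no depth.
- camera_params(name): a dict with "mtx" (3x3 intrinsics, pixels), "rvec" (rotation vector, rad) and "tvec" (3), from world to camera coordinates, as OpenCV has them. Camera axes: x right, y down, z forward; pixel columns grow to the right and rows downward; lengths in m; the calibration is good to about 2 mm. A picture is of the moment at which its call begins: read the wrist's pose just before it. camera_params takes no time and is no camera call; for the wrist camera it gives the pose at the moment of the call.
- hand_in(): hands the job in; it is judged then, once.
The state is a dict: "time_s": time; "joint_positions": joint angles; "qvel": joint speeds; "joint_torque": joint torques, N m; "position": TCP position; "tcp_rot": TCP orientation; "contact_force": force on the tool from outside, world axes, zero at the start; "moment": the same for the moment, N m; "grip_width": opening from 0.0 (shut) to 1.0 (fully open); "grip_force": force on a finger pad.
Only numpy, scipy, OpenCV 4.12 (cv2) and the standard library are available. Lean on these libraries where they do the work, as an engineer would, in place of code of your own. Each camera call takes 0.05 s, during which the arm holds its last target. There are 200 camera calls.

### The job

Move the sample carriage on by one station, proving its interlock first: press the red test button so that the yellow lever drops, and lift the lever back up until it rests leaning back again. Then pull up the black plunger knob on the blue carriage, slide the carriage along its rail to the next hole on the side of the green marker, and let the pin go fully home there. Finish while still gripping the knob, pin home and lever up, and leave the beaker and bottles standing where they are.

Things in the scene. Friction and masses are not known exactly. Their poses are not given: they have to be found in the camera images.
- track: aluminium rail, 290 mm long along its own y axis, 40 mm wide, top at z 28 mm, on a grey base plate 100 x 300 x 6 mm; fixed to the bench, turned a little differently each time. Origin: underside, under the middle hole of the rail. Five index holes of 11 mm lie on the rail's centre line at its y = -100, -50, 0, 50, 100 mm. x is across the rail, away from the robot; z up.
- carriage (a joint): blue carriage (54 x 56 mm, top at z 41 mm) riding on the rail; m along the track's y axis, 0 = locked in the middle hole, where it always starts; it slides with about 1 N of drag once the pin is out. Holes are every 0.050. On its robot side it carries a small capped vial in a white cup, 44 mm off the rail's centre line, top at z 82 mm; it stays put.
- carriage_pointer (a point): point in front of the white pointer on the carriage's far side, 48 mm across from the knob's axis, z 29 mm: it comes over a marker's axis when the carriage stands at that marker's hole
- plunger (a joint): lock plunger of the carriage; m, upward from 0 = pin fully home, 0.016 = top stop. The pin (9 mm, round-ended) goes 11 mm deep, so the carriage is free only above about 0.0105; between the holes the pin rests on the rail at about 0.0105 and drops in at the next hole. A spring pulls it down with about 4 N at home, 7 N at the top.
- plunger_grip (a point): middle of the black knurled plunger knob: upright round knob, 24 mm diameter, 28 mm high, centred on this point; z 74 mm when the pin is home. Below the knob (its underside is at z 60 mm) stands an 18 mm wide brass bush, up to z 57 mm; beside the bush the carriage's top is at z 41 mm.
- green_marker: green mushroom-shaped marker, 21 mm across, 30 mm high, standing on the far side of the rail beside the hole at the track's y = +50 or -50 mm (which one varies), 48 mm from the centre line; origin: underside, on its axis. The carriage must go to this hole.
- orange_marker: orange marker of the same shape beside the hole on the other side: the station not wanted
- interlock_box: interlock box fixed on the bench: dark base plate 90 (x) x 130 (y) x 10 mm, a grey tower 80 x 50 mm, top at z 54 mm, over its +y half, with the test button; the drop lever in a bracket (bracket top z 58 mm) over its -y half. Origin: underside centre. Its -x side faces the robot, turned a little differently each time.
- test_button (a joint): red test button, 24 mm diameter; m, 0 = up, grows as it is pressed straight down, 0.007 = fully down; spring, about 1.4 N at first, 4 N fully down. At 3 to 4 mm it tips the lever over its balance point; the lever then falls by itself.
- button_top (a point): centre of the button's top face, z 69 mm when up
- drop_lever (a joint): yellow lever on a level hinge along the box's y axis; rad, -0.18 = up, leaning back on its stop (stays there by its weight; starts there), 0 = upright, 1.35 = dropped towards the box's -x side, nearly level. It stays up only beyond upright (below 0); it falls from above 0.
- lever_bar (a point): middle of the free part of the lever's round cross bar (10 mm diameter, along the box's y axis, free for 11 mm to the -y side and 19 mm to the +y side of this point, where the lever's 8 mm shaft begins); 45 mm from the hinge. z 96 mm when up, 62 mm when dropped. When dropped there is free space round it down to the base plate at z 10 mm.
- lever_hinge (a point): point on the lever's hinge axis level (along the box's y) with lever_bar: z 52 mm; lever_bar moves on a circle of 45 mm about it, in the box's x-z plane
- beaker: empty glass beaker, 78 x 88 x 94 mm, loose bystander; origin: underside centre
- small_bottle: small amber bottle with black cap, 45 mm across, 99 mm high, loose bystander; origin: underside centre
- wash_bottle: white bottle with red nozzle, 68 mm across, 150 mm high, loose bystander; origin: underside centre

How it is judged:
By the outcome, as a careful person would: the job done as asked, in the order asked, and still so for the second after the job is handed in, while the arm keeps its last pose, push and grip.
It also fails if it takes over 58 s, if anything falls off the work surface, if the arm or the gripper's body presses on something with over 40 N, if the wrist force passes 120 N, or if a joint passes its speed limit or range.

## Working session

There is one attempt and no reset: what is moved stays moved. The work goes in short steps, Python scripts to look and compute and a tool call to move; the robot and the scene stay as the last step left them, time stands still between calls to the robot, and variables do not carry over. Pictures are saved under pics/ and viewed, at most 10 in all, crops included, and the job is handed in when it is done.

Besides the shell and the picture viewer there is one more tool, called after "Request:" in YAML: its name, and indented under it one key for each argument. servo_tool: Moves the arm, as the interface text tells. Its arguments: {"type":"object","properties":{"targets":{"type":"array","items":{"type":"number"}},"squeeze":{"type":"number"}},"required":["targets"]}

```bash
mkdir -p pics; python3 - <<'E'
from cell import *
import cv2
s=observe();print(s)
for n in("top","side"):
    cv2.imwrite(f"pics/{n}0.png",get_image(n)[:,:,::-1]);p=camera_params(n);print(n,p)
E
```

```text
{'time_s': 0.0, 'joint_positions': array([ 1.10010647,  0.46942979, -0.04857998,  1.53372525,  0.02412296,
        1.14098921, -0.08228064]), 'qvel': array([ 2.15787733e-04, -9.31048021e-05,  2.45704983e-04, -2.99217903e-07,
       -3.12135071e-03,  7.03586870e-04,  8.79662326e-04]), 'joint_torque': array([-1.35463301e-04, -5.07977450e+01, -8.06984631e-02, -2.36152500e+01,
       -6.12805341e-02,  3.80013487e-02,  1.67807352e-04]), 'position': array([ 0.28833346, -0.60963925,  0.22149399]), 'tcp_rot': array([-3.06339401e+00, -6.87990677e-01,  8.29441677e-04]), 'contact_force': array([ 0.85434331,  0.29776224, -1.04598692]), 'moment': array([ 0.05041391, -0.0201851 ,  0.01093355]), 'grip_force': 0.0, 'grip_width': 1.0017377351267658}
top {'mtx': array([[369.96861863,   0.        , 321.34982782],
       [  0.        , 369.96861863, 199.25771601],
       [  0.        ,   0.        ,   1.        ]]), 'rvec': array([ 2.19012549, -2.13885894,  0.17202084]), 'tvec': array([-0.05321757,  0.62927866,  0.910779  ])}
side {'mtx': array([[502.2843555 ,   0.        , 319.42658385],
       [  0.        , 502.2843555 , 196.24343202],
       [  0.        ,   0.        ,   1.        ]]), 'rvec': array([ 0.01137071,  2.79471407, -1.39063547]), 'tvec': array([0.62797385, 0.09506696, 1.2387525 ])}
```

View pics/top0.png

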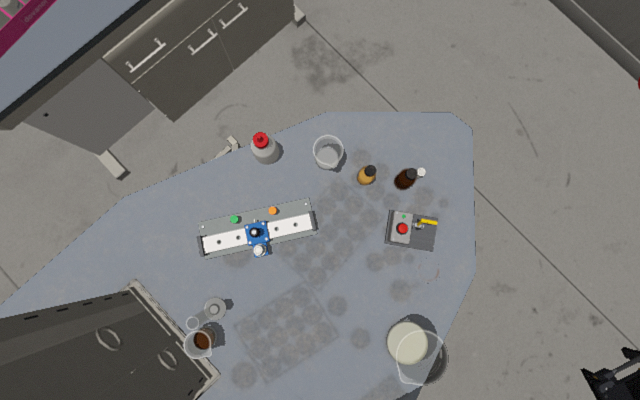

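View pics/side0.png

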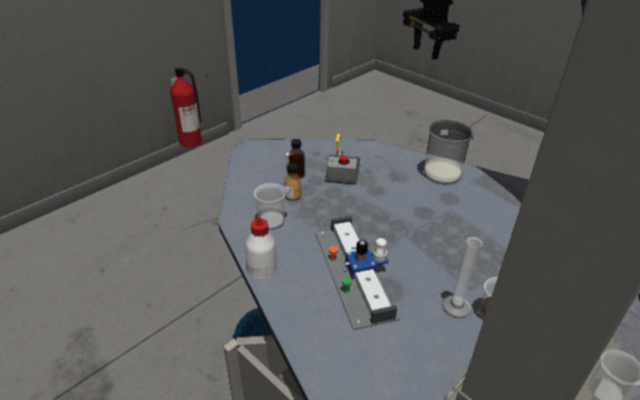

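The top view shows the knob near (255,232), green marker at (235,219), orange at (273,211), button at (402,229) and yellow lever at (428,222). The side view shows the knob at (361,247), the button at (344,160) and the lever at (338,143).

```bash
cat >h.py <<'E'
from cell import *
import cv2,numpy as np
def cam(n,cp=None):
    p=cp or camera_params(n);R=cv2.Rodrigues(np.array(p["rvec"]))[0];return p["mtx"],R,np.array(p["tvec"])
def ray(c,uv):
    K,R,t=c;d=R.T@np.linalg.inv(K)@[uv[0],uv[1],1];return -R.T@t,d
def onz(c,uv,z):
    o,d=ray(c,uv);return o+d*(z-o[2])/d[2]
def two(c1,u1,c2,u2):
    o1,d1=ray(c1,u1);o2,d2=ray(c2,u2)
    s=np.linalg.lstsq(np.c_[d1,-d2],o2-o1,rcond=None)[0]
    a,b=o1+s[0]*d1,o2+s[1]*d2;return (a+b)/2,np.linalg.norm(a-b)
def blob(im,lo,hi,box,k=0):
    x0,y0,x1,y1=box;hsv=cv2.cvtColor(im[y0:y1,x0:x1],cv2.COLOR_RGB2HSV)
    m=cv2.inRange(hsv,np.array(lo),np.array(hi))
    n,l,st,ce=cv2.connectedComponentsWithStats(m)
    i=1+np.argmax(st[1:,4]);return ce[i]+[x0,y0],st[i]+[x0,y0,0,0,0],(l==i),(x0,y0)
E
python3 - <<'E'
from h import *
T=cv2.imread("pics/top0.png")[:,:,::-1].copy();S=cv2.imread("pics/side0.png")[:,:,::-1].copy()
ct,cs=cam("top"),cam("side")
spec=dict(green=((50,120,60),(75,255,255),(220,205,250,235),(330,270,360,300),.027),
orange=((5,150,120),(18,255,255),(262,200,285,222),(320,240,345,265),.027),
red=((0,150,100),(4,255,255),(390,218,414,242),(330,148,356,170),.069),
yellow=((20,130,100),(35,255,255),(410,205,450,235),(325,128,350,160),.096),
black=((0,0,0),(180,255,50),(244,222,266,246),(350,235,375,257),.088),
blue=((100,150,60),(125,255,255),(235,212,280,255),(335,235,400,280),.041))
for n,(lo,hi,bt,bs,z) in spec.items():
    try:
        a=blob(T,lo,hi,bt);b=blob(S,lo,hi,bs)
        print(n,a[0],a[1],b[0],b[1],"\n  top@z",onz(ct,a[0],z).round(4),"tri",two(ct,a[0],cs,b[0]))
        if n=="yellow":
            for M,(x0,y0) in (a[2:],b[2:]): 
                r=cv2.minAreaRect(np.argwhere(M)[:,::-1].astype(np.float32));print(cv2.boxPoints(r)+[x0,y0])
    except Exception as e: print(n,e)
v=[cv2.resize(T[200:262,190:330],None,fx=5,fy=5,interpolation=2),cv2.resize(T[200:262,370:450],None,fx=5,fy=5,interpolation=2)]
w=[cv2.resize(S[120:190,310:370],None,fx=4,fy=4,interpolation=2),cv2.resize(S[210:280,320:400],None,fx=4,fy=4,interpolation=2)]
C=np.zeros((600,800,3),np.uint8);C[:310,:400]=v[1];C[310:310+280,:240]=w[0];C[310:590,240:560]=w[1]
C[:248,240+160:800]=cv2.resize(T[200:262,190:290],(400,248),interpolation=2)
cv2.imwrite("pics/c0.png",C[:,:,::-1])
E
```

```text
green [234.2173913  218.95652174] [231 216   8   7  46] [346.32098765 283.2962963 ] [342 278   9  14  81] 
  top@z [0.5754 0.1853 0.027 ] tri (array([0.574916  , 0.18541676, 0.02687218]), np.float64(0.0009071680266966191))
orange [272.31914894 210.04255319] [269 207   8   7  47] [333.09259259 249.46296296] [329 246   9   8  54] 
  top@z [0.6009 0.0881 0.027 ] tri (array([0.59966938, 0.08761006, 0.03281034]), np.float64(0.001310574141730805))
red [402.28378378 228.06756757] [398 224  10   9  74] [343.32352941 158.08823529] [340 156   8   5  34] 
  top@z [ 0.5595 -0.241   0.069 ] tri (array([ 0.55968728, -0.24175365,  0.06613176]), np.float64(8.576241294432242e-06))
yellow [426.8625 221.6   ] [417 219  20   7  80] [337.57142857 141.5       ] [336 134   4  19  42] 
  top@z [ 0.575  -0.2946  0.096 ] tri (array([ 0.57477096, -0.2976881 ,  0.08561002]), np.float64(0.0020886785107784205))
[[416.73538256 219.23692513]
 [435.8430748  218.17538643]
 [436.16615295 223.99077034]
 [417.05846024 225.05230904]]
[[336. 134.]
 [339. 134.]
 [339. 152.]
 [336. 152.]]
black [257.16 231.92] [254 228   6   9  25] [361.38095238 248.6952381 ] [357 243  11  12 105] 
  top@z [0.5408 0.1159 0.088 ] tri (array([0.54070229, 0.11946425, 0.06498524]), np.float64(0.002197332215386414))
blue [257.83548387 233.55483871] [246 221  24  26 310] [362.43839542 261.85959885] [346 251  42  26 349] 
  top@z [0.5387 0.1209 0.041 ] tri (array([0.53717056, 0.12297662, 0.02874914]), np.float64(0.003968586010106426))
```

View pics/c0.png

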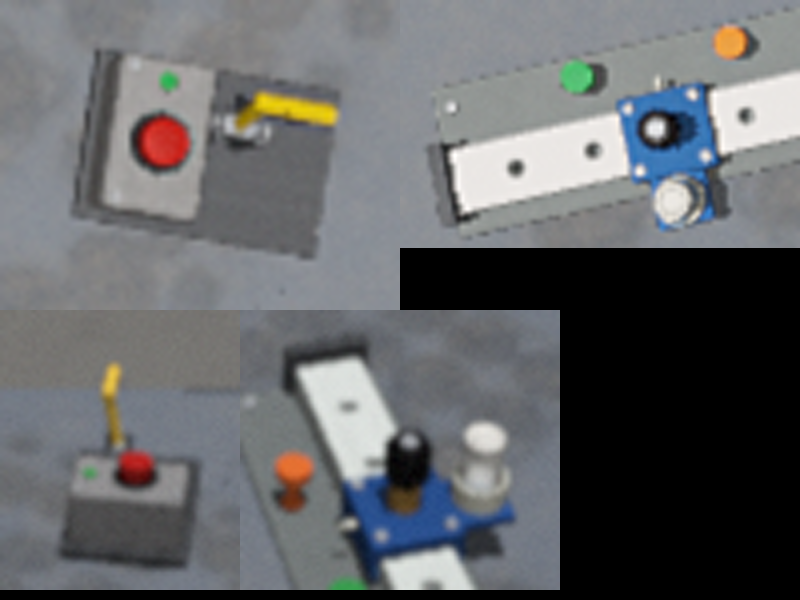

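The crop confirms the layout: the lever's bar runs from about (421,220.6) to (437.6,222.6) in the top view, with its shaft at the left end. Triangulated, the markers come out 100 mm apart.

```bash
python3 - <<'E'
from h import *
c=cam("top")
f=lambda x,y,z:onz(c,(370+x/5,200+y/5),z)[:2]
A,B,C=f(218,70,.010),f(338,90,.01),f(315,258,.01)
print("plate",A,B,C,np.linalg.norm(C-B))
e=lambda v:np.degrees(np.arctan2(v[1],v[0]))
print("yaw from y edge",e(A-B)-90,"x edge",e(B-C))
t1,t2=f(130,55,.054),f(215,67,.054);t3=f(105,206,.054);t4=f(200,220,.054)
print("tower",e(t1-t2)-90,e(t1-t3),e(t2-t4),np.linalg.norm(t1-t3),np.linalg.norm(t1-t2))
p,q=f(258,104,.096),f(338,113,.096);print("bar",p,q,np.linalg.norm(p-q),e(p-q)-90)
print("knob",onz(c,(190+655/4,200+128/4),.088),"base az",e(p))
E
```

```text
plate [ 0.60130377 -0.28622847] [ 0.59215466 -0.35064333] [ 0.50298934 -0.33662774] 0.0902601370840387
yaw from y edge -8.083883550959968 x edge -8.93303259563125
tower -6.646353636216702 -9.643312773789638 -6.227208026732335 0.07790361349071859 0.04385320157449276
bar [ 0.5766183 -0.2817546] [ 0.57317184 -0.32088744] 0.03928431475708074 -5.0330948668796225
knob [ 0.54604191 -0.11766235  0.088     ] base az -26.04165074616731
```

Request:
servo_tool:
  targets: [0.02,0.028,0,0,0,0.09,0,0.025,0.034,0,0,0,0.09,0,0.025,0.034,0,0,0,0.09,0,0.025,0.034,0,0,0,0.09,0,0.025,0.034,0,0,0,0.09,0,0.025,0.034,0,0,0,0.09,0,0.025,0.034,0,0,0,0.09,0,0.025,0.034,0,0,0,0.09,0,0.025,0.034,0,0,0,0.09,0,0.025,0.034,0,0,0,0.09,0,0.026,0.034,0,0,0,0.09,0,0,0,0,0,0,0,0]

```text
time_s: 1.6
position: [0.5617, -0.2375, 0.2223]
tcp_rot: [-2.361, -2.07, -0.004]
contact_force: [-0.4, 0.4, -0.1]
grip_width: 0.002
grip_force: 0.0
```

```bash
python3 - <<'E'
from h import *
p=camera_params("wrist");im=get_image("wrist");cv2.imwrite("pics/w0.png",im[:,:,::-1])
c=cam("wrist",p);b=blob(im,(0,150,90),(5,255,255),(0,0,640,400));print(b[0],b[1],onz(c,b[0],.069))
b=blob(im,(20,130,90),(35,255,255),(0,0,640,400));print(b[0],b[1],onz(c,b[0],.096))
E
```

```text
[323.7918552  186.33484163] [312 174  25  26 442] [ 0.55940542 -0.24015763  0.069     ]
[348.22815534 241.30582524] [337 220  19  45 412] [ 0.57533447 -0.28608225  0.096     ]
```

View pics/w0.png

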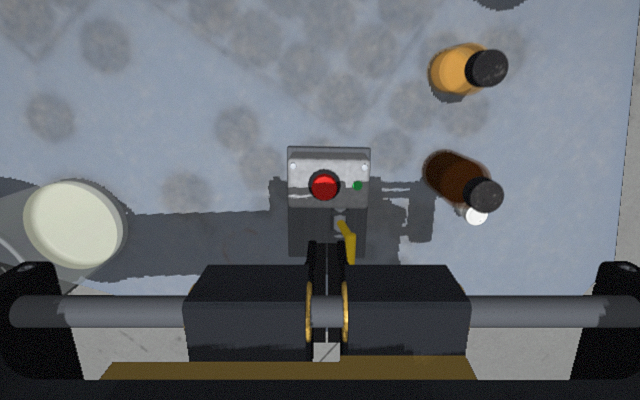

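The wrist view shows the button at (324,186), which puts it at (0.559,-0.240). The box edges line up with the tool, so I'm descending and pressing.

Request:
servo_tool:
  targets: [-0.002,-0.003,-0.03,0,0,0,0,0,0,-0.04,0,0,0,0,0,0,-0.04,0,0,0,0,0,0,-0.03,0,0,0,0,0,0,-0.008,0,0,0,0,0,0,-0.003,0,0,0,0,0,0,-0.003,0,0,0,0,0,0,-0.003,0,0,0,0,0,0,0,0,0,0,0]

```text
time_s: 2.78
position: [0.5584, -0.2458, 0.0665]
tcp_rot: [2.369, 2.06, 0.001]
contact_force: [0.7, -1.5, 3.3]
grip_width: 0.003
grip_force: 1.1
```

Request:
servo_tool:
  targets: [0,0.002,-0.001,0,0,0,0,0,0.0,-0.001,0,0,0,0,0,0,-0.001,0,0,0,0,0,0,0,0,0,0,0,0,0,0,0,0,0,0]

```text
time_s: 3.4
position: [0.5581, -0.2434, 0.0628]
tcp_rot: [2.37, 2.061, 0.001]
contact_force: [1.1, -2.6, 2.8]
grip_width: 0.006
grip_force: 1.8
```

```bash
python3 - <<'E'
from h import *
print(observe()["position"],observe()["contact_force"])
im=get_image("side");b=blob(im,(20,130,100),(35,255,255),(315,125,365,190));print(b[0],b[1])
E
```

```text
[ 0.55808298 -0.24344492  0.06280336] [ 1.05198006 -2.63773559  2.78632653]
[353.84210526 150.89473684] [349 147   8   7  19]
```

Request:
servo_tool:
  targets: [0,0,0.02,0,0,0,0,0,0,0.04,0,0,0,0.4,0,0,0.04,0,0,0,0.4,-0.02,0,0.02,0,0,0,0.4,-0.015,0,0,0,0,0,0.4,0,0,0,0,0,0,0.4]

```text
time_s: 4.2
position: [0.5205, -0.2429, 0.1817]
tcp_rot: [-2.369, -2.059, 0.003]
contact_force: [0.5, 0.7, -0.0]
grip_width: 0.385
grip_force: 0.0
```

```bash
python3 - <<'E'
from h import *
p=camera_params("wrist");im=get_image("wrist")
c=cam("wrist",p);b=blob(im,(20,130,70),(35,255,255),(200,100,450,330));print(b[0],b[1],onz(c,b[0],.062),observe()["position"])
T=get_image("top");ct=cam("top")
a=blob(T,(20,130,100),(35,255,255),(400,200,450,250));print(a[0],a[1],onz(ct,a[0],.062))
C=np.zeros((600,800,3),np.uint8);C[:400,:640]=im;C[400:,:300]=cv2.resize(T[210:250,390:450],(300,200),interpolation=2)
cv2.imwrite("pics/w1.png",C[:,:,::-1])
E
```

```text
[348.92370892 236.36384977] [332 221  53  46 852] [ 0.53452943 -0.28424879  0.062     ] [ 0.52140312 -0.24280727  0.18150163]
[416.42105263 239.21052632] [415 235   3   9  19] [ 0.53288258 -0.27820048  0.062     ]
```

View pics/w1.png

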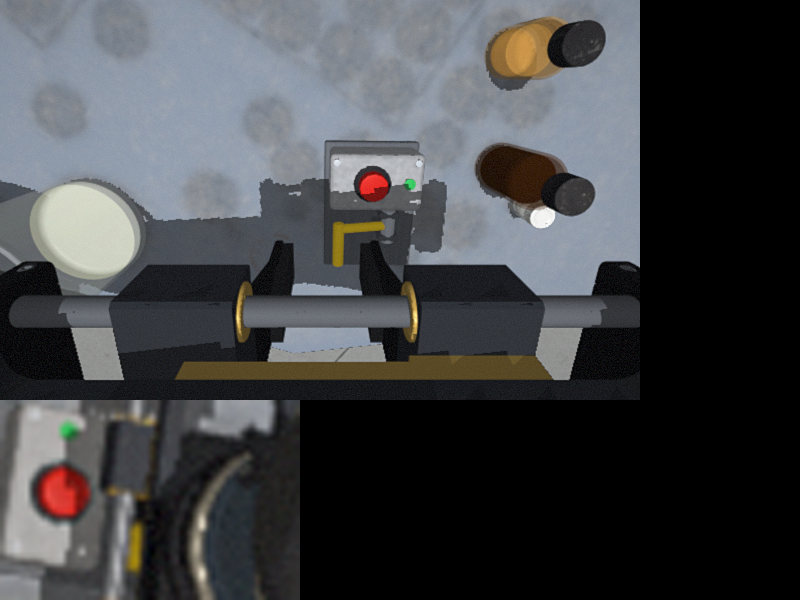

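The lever has dropped: its bar runs from (338,222) to (338,266) in the wrist view, and the shaft runs along row 227 to the hinge near x=384.

```bash
python3 - <<'E'
from h import *
c=cam("wrist")
for uv in((338.5,222),(338.5,266),(384,226)): print(onz(c,uv,.062).round(4))
print(onz(c,(373,185),.069))
print(observe()["position"])
E
```

```text
[ 0.5289 -0.2695  0.062 ]
[ 0.5235 -0.3112  0.062 ]
[ 0.5672 -0.2786  0.062 ]
[ 0.56079056 -0.23884612  0.069     ]
[ 0.52200652 -0.2427643   0.18147522]
```

Request:
servo_tool:
  targets: [0.003,-0.027,0,0,0,0,0.4,0,-0.027,-0.01,0,0,0,0.4,0,0,-0.04,0,0,0,0.4,0,0,-0.04,0,0,0,0.4,0,0,-0.03,0,0,0,0.4,0,0,-0.018,0,0,0,0.4,0,0,0,0,0,0,0.4]

```text
time_s: 5.18
position: [0.5247, -0.2971, 0.0428]
tcp_rot: [-2.368, -2.059, 0.002]
contact_force: [0.0, -0.1, 0.4]
grip_width: 0.397
grip_force: 0.0
```

Request:
servo_tool:
  targets: [0,0,0,0,0,0,0.05,0,0,0,0,0,0,0.05,0,0,0,0,0,0,0.05,0,0,0,0,0,0,0.05]
  squeeze: 8

```text
time_s: 5.68
position: [0.5225, -0.2973, 0.045]
tcp_rot: [-2.368, -2.058, 0.007]
contact_force: [-7.4, 1.6, 5.8]
grip_width: 0.114
grip_force: 8.0
```

Request:
servo_tool:
  targets: [-0.003,0,0.001,0,0,0,0.05,0.002,0,0.0065,0,0,0,0.05,0.004,-0.0005,0.008,0,0,0,0.05,0.0055,-0.0007,0.007,0,0,0,0.05,0.0068,-0.0009,0.0058,0,0,0,0.05,0,0,0,0,0,0,0.05]

```text
time_s: 6.42
position: [0.5408, -0.3, 0.0746]
tcp_rot: [2.371, 2.061, -0.003]
contact_force: [-5.9, 0.3, 7.2]
grip_width: 0.11
grip_force: 8.0
```

Request:
servo_tool:
  targets: [0.0078,-0.001,0.004,0,0,0,0.05,0.0085,-0.001,0.0025,0,0,0,0.05,0.0088,-0.001,0.0007,0,0,0,0.05,0.0045,-0.0005,-0.0005,0,0,0,0.05,0.003,0,-0.0005,0,0,0,0.05,0,0,0,0,0,0,0.05]

```text
time_s: 7.18
position: [0.5741, -0.3043, 0.0794]
tcp_rot: [2.369, 2.059, -0.001]
contact_force: [-1.2, -4.9, 1.4]
grip_width: 0.11
grip_force: 8.0
```

Request:
servo_tool:
  targets: [0,0,0,0,0,0,0.3,0,0,0,0,0,0,0.3,0,0,0,0,0,0,0.3,0,0,0.03,0,0,0,0.3,0,0,0.05,0,0,0,0.3,0,0.03,0.03,0,0,0,0.6,0,0.04,0,0,0,0,0.6,0,0,0,0,0,0,0.6]

```text
time_s: 8.18
position: [0.5744, -0.2277, 0.1899]
tcp_rot: [-2.363, -2.07, -0.004]
contact_force: [0.1, -0.8, -1.3]
grip_width: 0.545
grip_force: 0.0
```

```bash
python3 - <<'E'
from h import *
print(observe()["position"])
p=camera_params("wrist");im=get_image("wrist");c=cam("wrist",p)
b=blob(im,(20,130,70),(35,255,255),(200,100,450,330));print(b[0],b[1],onz(c,b[0],.096))
S=get_image("side");b=blob(S,(20,130,100),(35,255,255),(315,125,365,190));print(b[0],b[1])
C=np.zeros((600,640,3),np.uint8);C[:400]=im;C[400:,:300]=cv2.resize(S[130:190,300:390],(300,200),interpolation=2)
cv2.imwrite("pics/w2.png",C[:,:,::-1])
E
```

```text
[ 0.57441001 -0.22767551  0.18989918]
[336.43715847 270.69398907] [326 245  19  51 549] [ 0.57536907 -0.28615354  0.096     ]
[337.59259259 143.44444444] [336 135   4  18  27]
```

View pics/w2.png

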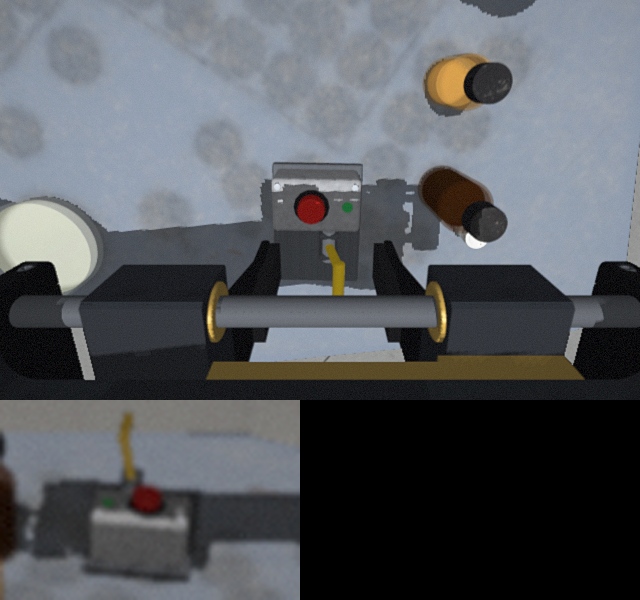

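The lever is back up, with its blob at the starting position (0.575,-0.286). Next I'm moving to the knob.

Request:
servo_tool:
  targets: [-0.003,0.028,0,0,0,-0.11,0.6,-0.003,0.036,0,0,0,-0.12,0.6,-0.003,0.036,0,0,0,-0.12,0.6,-0.003,0.036,0,0,0,-0.12,0.6,-0.003,0.036,0,0,0,-0.12,0.6,-0.003,0.036,0,0,0,-0.12,0.6,-0.003,0.036,0,0,0,-0.12,0.6,-0.003,0.036,0,0,0,-0.12,0.6,-0.003,0.036,0,0,0,-0.12,0.6,-0.003,0.036,0,0,0,-0.113,0.6,0,0,0,0,0,0,0.6]

```text
time_s: 9.65
position: [0.5434, 0.1219, 0.1888]
tcp_rot: [-3.115, -0.396, 0.0]
contact_force: [0.1, 0.4, -0.6]
grip_width: 0.602
grip_force: 0.0
```

```bash
python3 - <<'E'
from h import *
print(observe()["position"],observe()["tcp_rot"],observe()["joint_positions"])
p=camera_params("wrist");im=get_image("wrist");c=cam("wrist",p)
for n,lo,hi in(("g",(50,120,40),(75,255,255)),("o",(5,150,90),(18,255,255)),("blue",(100,150,50),(125,255,255))):
    b=blob(im,lo,hi,(0,0,640,330));print(n,b[0],b[1],onz(c,b[0],.028))
cv2.imwrite("pics/w3.png",im[:,:,::-1])
E
```

```text
[0.54339345 0.12186288 0.18881713] [-3.11530776e+00 -3.96327912e-01  2.71089288e-04] [-0.06243035  0.32750991 -0.29065292  1.84309108  0.10932595  0.98650146
 -1.7166092 ]
g [267.39534884 130.90232558] [256 120  24  23 430] [0.57491616 0.18596756 0.028     ]
o [379.6833713  131.74943052] [368 120  24  24 439] [0.5995225  0.08728235 0.028     ]
blue [323.14863304 180.20947247] [ 293  152   61   81 2597] [0.54283831 0.1257162  0.028     ]
```

View pics/w3.png

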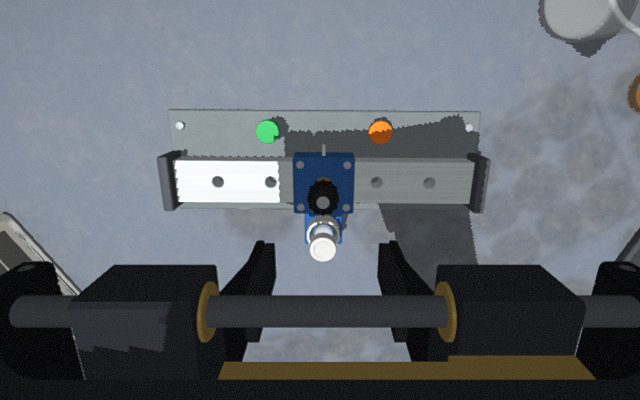

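The wrist view shows the green marker at (267,131), orange at (380,132) and the knob at (322,200). From the markers, the knob's axis is at (0.541,0.125). I'm descending to it and gripping.

Request:
servo_tool:
  targets: [-0.0024,0.003,-0.03,0,0,0,0.6,0,0,-0.035,0,0,0,0.6,0,0,-0.035,0,0,0,0.6,0,0,-0.02,0,0,0,0.6,0,0,-0.013,0,0,0,0.6,0,0,0,0,0,0,0.6]

```text
time_s: 10.45
position: [0.541, 0.1208, 0.0553]
tcp_rot: [3.117, 0.387, -0.003]
contact_force: [-0.1, -0.4, 0.0]
grip_width: 0.602
grip_force: 0.0
```

Request:
servo_tool:
  targets: [0,0,0,0,0,0,0.1,0,0,0,0,0,0,0.1,0,0,0,0,0,0,0.1,0,0,0,0,0,0,0.1,0,0,0,0,0,0,0.1]
  squeeze: 35

```text
time_s: 11.08
position: [0.5412, 0.1235, 0.0567]
tcp_rot: [-3.116, -0.391, -0.002]
contact_force: [-1.0, 3.3, 3.4]
grip_width: 0.259
grip_force: 35.0
```

Request:
servo_tool:
  targets: [0,0.002,0.004,0,0,0,0.1,0,0,0.004,0,0,0,0.1,0,0,0.004,0,0,0,0.1,0,0,0.003,0,0,0,0.1,0,0,0,0,0,0,0.1,0,0,0,0,0,0,0.1]

```text
time_s: 11.82
position: [0.5411, 0.1238, 0.0709]
tcp_rot: [3.117, 0.389, -0.0]
contact_force: [1.8, 0.1, -7.2]
grip_width: 0.264
grip_force: 35.0
```

Request:
servo_tool:
  targets: [-0.0015,0.006,0,0,0,0,0.1,-0.0015,0.006,0,0,0,0,0.1,-0.0015,0.006,0,0,0,0,0.1,-0.0015,0.006,0,0,0,0,0.1,-0.0015,0.006,0,0,0,0,0.1,-0.0015,0.006,0,0,0,0,0.1,-0.0015,0.006,0,0,0,0,0.1,-0.0015,0.006,0,0,0,0,0.1,0,0,0,0,0,0,0.1,0,0,0,0,0,0,0.1]

```text
time_s: 13.08
position: [0.5288, 0.1729, 0.071]
tcp_rot: [-3.117, -0.39, 0.001]
contact_force: [0.3, 1.5, -7.8]
grip_width: 0.263
grip_force: 35.0
```

```bash
python3 - <<'E'
from h import *
s=observe();print(s["position"],s["contact_force"],s["moment"])
im=get_image("top");c=cam("top")
b=blob(im,(100,150,60),(125,255,255),(215,205,270,260));print(b[0],b[1])
E
```

```text
[0.52877291 0.17288087 0.07102899] [ 0.28670671  1.46496441 -7.76992911] [ 0.25106201 -0.21348706  0.04936848]
[247.375 256.875] [246 255   3   4   8]
```

Request:
servo_tool:
  targets: [0,0,-0.003,0,0,0,0.1,0,0,-0.003,0,0,0,0.1,0,0,-0.003,0,0,0,0.1,0,0,0,0,0,0,0.1,0,0,0,0,0,0,0.1]

```text
time_s: 13.75
position: [0.529, 0.1721, 0.062]
tcp_rot: [3.117, 0.39, -0.001]
contact_force: [-1.1, 1.7, -7.0]
grip_width: 0.263
grip_force: 35.0
```

Request:
servo_tool:
  targets: [0,0,-0.002,0,0,0,0.1,0,0,-0.002,0,0,0,0.1,0,0,-0.002,0,0,0,0.1,0,0,-0.001,0,0,0,0.1,0,0,0,0,0,0,0.1,0,0,0,0,0,0,0.1]

```text
time_s: 14.5
position: [0.5291, 0.1722, 0.0566]
tcp_rot: [3.117, 0.39, 0.0]
contact_force: [-4.0, -1.0, 8.1]
grip_width: 0.259
grip_force: 35.0
```

```bash
python3 - <<'E'
from h import *
S=get_image("side");b=blob(S,(20,130,100),(35,255,255),(315,125,365,190));print(b[0],b[1])
im=get_image("wrist")
C=np.zeros((600,640,3),np.uint8);C[:300,:480]=cv2.resize(im,(480,300));C[300:,:]=cv2.resize(S[120:320,220:420],(640,300),interpolation=2)
C[300:,:]=0;C[300:,:300]=cv2.resize(S[220:320,320:420],(300,300),interpolation=2);C[300:,320:620]=cv2.resize(S[120:270,220:370],(300,300),interpolation=2)
cv2.imwrite("pics/f.png",C[:,:,::-1]);print(observe()["contact_force"],observe()["position"])
E
```

```text
[337.53658537 141.24390244] [336 134   4  19  41]
[-5.18444333 -0.70560388  7.8893787 ] [0.52908916 0.17220889 0.05660334]
```

View pics/f.png

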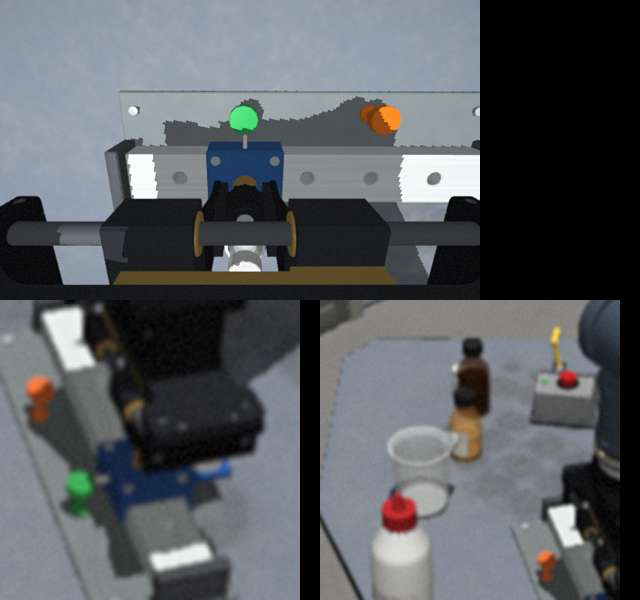

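The pointer lines up with the green marker (244,120 and 245,140 in the wrist panel). The pin is home, the lever is up and the bystanders are untouched.

```bash
python3 -c "
from cell import *
print(hand_in())"
```

```text
the job is handed in; nothing more can be done
None
```

The job is handed in at about 14.6 s: the test button dropped the lever, the lever is leaning back up again, and the carriage is at the green marker's hole with the pin home and the knob still gripped; the beaker and bottles were not touched.

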